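# Back off the grinder's tool rest by one hole

### The job

A bigger wheel is going on the bench grinder, so its tool rest must go back by one hole, away from the wheel. First pull the black grit cap along the bar, away from the wheel, to its end stop so that it uncovers the next hole, while the rest stays locked where it is; then pull the lock plunger's knob up, slide the block back to that hole and let the pin go fully home in it. Finish while still gripping the knob with the pin fully home: do not let go, and leave the other things on the bench alone.

Things in the scene. Friction and masses are not known exactly. Their poses are not given: they have to be found in the camera images.
- grinder: bench grinder and its steel index bar, one fixed piece. Origin on the bench, straight under the hole the pin starts in; z up, y along the bar towards the grinding wheel. Bar 36 mm wide, top 40 mm above the bench, y -75 to +110 mm, on a base plate 100 mm wide; 12 mm holes at y +80, +40, 0, -40 mm. A thinner tongue goes on to an end stop at y -157 mm, 46 mm high
- wheel (a point): centre of the upright grinding wheel (150 mm diameter, 25 mm thick, axle level along grinder x), 140 mm above the bench, 268 mm from the grinder's origin along its +y. The motor lies beyond it towards grinder +x
- next_hole (a point): centre of the mouth of the hole the pin must end in, on the bar's top face (40 mm above the bench), 40 mm towards -y from the starting hole; the grit cap covers it at first
- fin (a point): point on the grit cap to grip: on the fin that stands on the black plastic cap. Fin 16 mm wide (grinder x), 40 mm long (along the bar), from 50 to 79 mm above the bench; this point is in its middle, 67 mm up. The cap is a sleeve 60 mm long and 52 mm wide around the bar's end
- grit_cap (a joint): how far the cap is pulled back along grinder -y, in m: 0 to 0.010 at the start, 0.060 at its end stop. A tight fit: about 5 N to slide it; it stays where it is left
- slide_block (a joint): how far the sliding block has gone along grinder -y (away from the wheel), in m: 0 at the start, 0.040 at the next hole; about 2 N to slide when the pin is out
- block_top (a point): centre of the block's top face, 62 mm above the bench, under the knob. The grey block straddles the bar: 56 mm wide, 38 mm along it, a 24 mm collar on top to 70 mm. It carries the steel tool-rest arm, which runs along its +x side towards the wheel (59 mm high) and up to a rest plate 136 mm high, 141 to 187 mm from the block's centre along +y
- knob: dark steel knob on the lock plunger, on top of the sliding block: round, 28 mm diameter, 26 mm high; the origin is its centre, 92 mm above the bench with the pin home, straight above the pin; z up. The knob moves straight up and down in the block and carries the block along the bar when pushed sideways
- plunger (a joint): how far the plunger is pulled up, in m: 0 with the pin fully home, 0.018 at its upper stop. The pin (9 mm diameter, round tip) reaches 12 mm into the bar, so it is free above 0.012; a spring presses it down with 4 N at 0 and 8 N at 0.018
- new_wheel: the new grey wheel lying on the bench, 200 mm diameter, 25 mm thick; leave alone. Origin under its centre
- copper_bowl: copper bowl, 110 mm across, 50 mm high; leave alone. Origin under its centre
- hammer: hammer lying on the bench along its own x; leave alone

How it is judged:
By the outcome, as a careful person would: the job done as asked, in the order asked, and still so for the second after the job is handed in, while the arm keeps its last pose, push and grip.
It also fails if it takes over 48 s, if anything falls off the work surface, if the arm or the gripper's body presses on something with over 40 N, if the wrist force passes 120 N, or if a joint passes its speed limit or range.

### The arm

A 6-joint arm with a two-finger parallel gripper is mounted at the origin on the work surface. World frame = base frame: x ahead of the robot, y to its left, z up, the work surface at z = 0. Lengths are in m, angles in rad, forces in N, time in s.
With the tool pointing down it reaches from about 0.375 to 0.9 m from the base axis. Payload 3.1 kg.
Tool frame: the origin (TCP) lies on the centre line of the jaws, within the pads' length; the fingertips stand 17 mm ahead of it and the grasp point (between the pads) lies 2 mm behind it (arm.tip_reach is the z of the fingertips in the tool frame, in m); z points along the fingers, y is the line along which they close (so a half turn about z gives the same grasp; the last joint's range is limited). The gripper opens to 87 mm and grips with 3 to 60 N. Pads are 19 mm wide; open, the fingers measure 117 mm over their backs; the gripper's body (75 mm by 190 mm) begins 51 mm behind the grasp point.
Start: joints at [-1.325, 0.527, 1.433, -0, 1.181, -0.178], TCP at [0.257, -0.57, 0.24] pointing down, gripper open.
Joint ranges: [-3.08, 3.08], [-0.75, 2.2], [0.22, 2.44], [-1.43, 4.57], [0, 2.65], [-2.85, 2.85]. Speed limits (rad/s): [2.79, 2.79, 3.14, 3.14, 3.14, 3.14].

### API

Orientations are given as a 3x3 rotation matrix whose columns are the frame's x, y, z axes.
In Python, from plant import status, cams, arm, finder gives the robot as it stands.
- The arm moves only by the tool jog_arm, never from a script. Its argument "deltas" is a list of rows, each an object of numbers: "tx", "ty", "tz": the shift along the tool's x, y, z normalised to -1 to 1, where 1 is 0.6 m; "ax", "ay", "az": the turn, a rotation vector about the tool's x, y, z normalised to -1 to 1, where 1 is pi/2 rad; "grip": the finger opening in mm, from 0 to 87. A call has exactly 5 rows; each row is the pose to reach, as a shift and turn from the pose commanded when the call began, along the tool's axes at that moment; what a row does not reach only later rows make up. A row lasts 1/10 s, in which the tool goes at most 50 mm and 8.59 degrees, less where a joint would pass 70% of its speed; a pose out of reach is approached as far as the arm can. A call with a number of a shift or a turn outside -1 to 1 is refused whole. A call with a gripper value outside its range is refused whole. The fingers move at their own pace and stop on an object; the grip force is fixed at half the most. Time passes only in rows, so rows that repeat a pose let the fingers close, or fill a call up. It gives the time, the measured TCP pose, the force, the opening and the grip force at its end, in the units of the state.
- status.state(): the state, without advancing time (a new reading comes with each control period).
- cams.camera(name): name is "scene" or "top"; returns (picture, depth): 384x512x3 uint8, red, green, blue; 384x512 float32, m along the optical axis (not along the pixel's ray), 0 where there is no reading.
- cams.camera_model(name): a dict with "mtx" (3x3 intrinsics, pixels), "xyz" and "orientation" of the camera in the world. Camera axes: x right, y down, z forward; pixel columns grow to the right and rows downward; lengths in m; the calibration is good to about 2 mm. A picture is of the moment at which its call begins. camera_model takes no time and is no camera call.
- arm.close_job(): hands the job in; it is judged then, once.
Trained networks look in the newest picture that a camera, given by its name, has taken for a name from the list of things; names that differ only in an ending like _2 or _b are one class to them, and where a whole thing is asked for, a point or a joint stands for the part that bears it (a point fixed in the world has none). Each returns a list of dicts, best first, with "confidence" (0 to 1); they miss things now and then, are a little off and sometimes report something else, mostly with a low value. They report only what shows in the picture. A call takes as long as a camera call.
- finder.masks_of(name, camera): "mask" (384x512 bool, what is visible of it) and "centre" ([column, row] in pixels, amid what is visible of it).
The state is a dict: "time": time; "joints": joint angles; "qd": joint speeds; "tau": joint torques, N m; "ee_pos": TCP position; "ee_rot": TCP orientation; "wrist_force": force on the tool from outside, world axes, zero at the start; "torque": the same for the moment, N m; "gripper_width": finger opening in m; "finger_force": force on a finger pad.
Only numpy, scipy, OpenCV 4.12 (cv2) and the standard library are available. Lean on these libraries where they do the work, as an engineer would, in place of code of your own. Each camera call takes 0.05 s, during which the arm holds its last target. There are 200 camera calls.

## Working session

There is one attempt and no reset: what is moved stays moved. The work goes in short steps, Python scripts to look and compute and a tool call to move; the robot and the scene stay as the last step left them, time stands still between calls to the robot, and variables do not carry over. Pictures are saved under pics/ and viewed, at most 10 in all, crops included, and the job is handed in when it is done.

Besides the shell and the picture viewer there is one more tool, called after "Request:" as name(argument=value, ...), one argument or row to a line, values as JSON. jog_arm: Moves the arm, as the interface text tells. Scaled input: -1 to 1 covers 0.6 m each way for a shift and pi/2 rad each way for a turn. Its arguments: {"type":"object","properties":{"deltas":{"type":"array","items":{"type":"object","properties":{"tx":{"type":"number","minimum":-1,"maximum":1},"ty":{"type":"number","minimum":-1,"maximum":1},"tz":{"type":"number","minimum":-1,"maximum":1},"ax":{"type":"number","minimum":-1,"maximum":1},"ay":{"type":"number","minimum":-1,"maximum":1},"az":{"type":"number","minimum":-1,"maximum":1},"grip":{"type":"number"}}}}},"required":["deltas"]}

```bash
mkdir -p pics
cat > h.py <<'E'
import numpy as np, cv2
from plant import status, cams, arm, finder
def pts(cam, depth, mask):
    m=cams.camera_model(cam); K=np.array(m["mtx"]); R=np.array(m["orientation"]); t=np.array(m["xyz"])
    v,u=np.nonzero(mask&(depth>0)); z=depth[v,u]
    return (np.linalg.inv(K)@np.vstack([u*z,v*z,z])).T@R.T+t
E
python3 - <<'E'
from h import *
np.set_printoptions(precision=4,suppress=True)
out=[]
for c in ("scene","top"):
    im,d=cams.camera(c); cv2.imwrite(f"pics/{c}0.png",im[:,:,::-1]); np.save(f"{c}0.npy",d)
    print(c,cams.camera_model(c)["xyz"],cams.camera_model(c)["orientation"])
    for n in ("knob","fin","block_top","grinder","new_wheel","copper_bowl","hammer"):
        for r in finder.masks_of(n,c)[:2]:
            p=pts(c,d,r["mask"]); 
            if len(p): print(n,round(r["confidence"],2),np.round(r["centre"]),r["mask"].sum(),np.median(p,0),np.percentile(p,2,0),np.percentile(p,98,0))
print(status.state())
E
```

```text
scene [ 1.1622 -0.4033  0.8866] [[ 0.5465  0.616  -0.5673]
 [ 0.8374 -0.4113  0.36  ]
 [-0.0115 -0.6718 -0.7406]]
knob 0.48 [262. 164.] 65 [0.5014 0.0258 0.1022] [0.4878 0.0158 0.0878] [0.5076 0.0365 0.1072]
fin 0.82 [247. 188.] 442 [ 0.5054 -0.0364  0.05  ] [ 0.4748 -0.061   0.0196] [ 0.5233 -0.0027  0.0801]
block_top 0.57 [294. 170.] 1017 [0.5245 0.1095 0.0631] [0.4719 0.01   0.0218] [0.5557 0.2134 0.138 ]
grinder 0.67 [355. 174.] 9494 [0.6071 0.257  0.0899] [ 0.4678 -0.1342  0.0075] [0.818  0.3499 0.2019]
new_wheel 0.82 [120. 314.] 5918 [ 0.6641 -0.4777  0.0257] [ 0.565  -0.5644  0.0059] [ 0.7488 -0.3852  0.0289]
new_wheel 0.66 [353. 172.] 9797 [0.5978 0.2567 0.088 ] [ 0.4629 -0.1336  0.0042] [0.818  0.3523 0.2009]
hammer 0.94 [274. 278.] 1418 [ 0.7713 -0.1282  0.0234] [ 0.7403 -0.2751 -0.0001] [ 0.8223 -0.0241  0.0284]
hammer 0.57 [263. 163.] 96 [0.4987 0.026  0.1015] [0.3958 0.0156 0.001 ] [0.5073 0.0971 0.1073]
top [ 0.4413 -0.0597  1.5212] [[ 0.0032 -0.9957  0.0923]
 [-0.9999 -0.0019  0.0141]
 [-0.0139 -0.0923 -0.9956]]
knob 0.63 [228. 226.] 50 [0.4935 0.0289 0.1044] [0.4814 0
[... 738 characters left out ...]
0.272   0.0123] [ 0.8133 -0.0231  0.0314]
hammer 0.5 [249. 229.] 307 [ 0.4927 -0.0311  0.0508] [ 0.4703 -0.0597  0.0426] [ 0.518  -0.0025  0.083 ]
{'time': 0.8, 'joints': array([-1.3255,  0.5274,  1.4327,  0.    ,  1.1814, -0.1785]), 'qd': array([-0.0008, -0.0003, -0.0007,  0.0008,  0.0004, -0.0005]), 'tau': array([  0.0008, -43.995 , -17.6977,   0.0633,   0.0501,  -0.    ]), 'ee_pos': array([ 0.2571, -0.5697,  0.2396]), 'ee_rot': array([[ 0.9115,  0.4112,  0.    ],
       [ 0.4112, -0.9115, -0.    ],
       [-0.    ,  0.    , -1.    ]]), 'wrist_force': array([-1.1041,  0.3259, -0.5324]), 'torque': array([ 0.0204, -0.0102,  0.0145]), 'finger_force': 0.0, 'gripper_width': 0.08710155714707075}
```

```bash
python3 -c "
import cv2,numpy as np
a=cv2.imread('pics/scene0.png');b=cv2.imread('pics/top0.png')
cv2.imwrite('pics/both.png',cv2.resize(np.vstack([a,b]),(800,1200))[:600]) ; cv2.imwrite('pics/top1.png',cv2.resize(b,(800,600)))"
```

```text
(no output)
```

View pics/both.png

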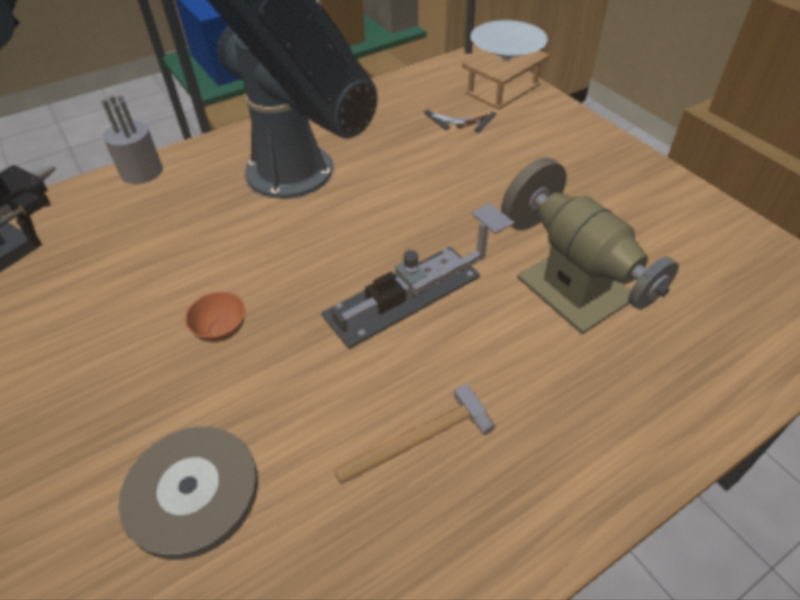

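View pics/top1.png

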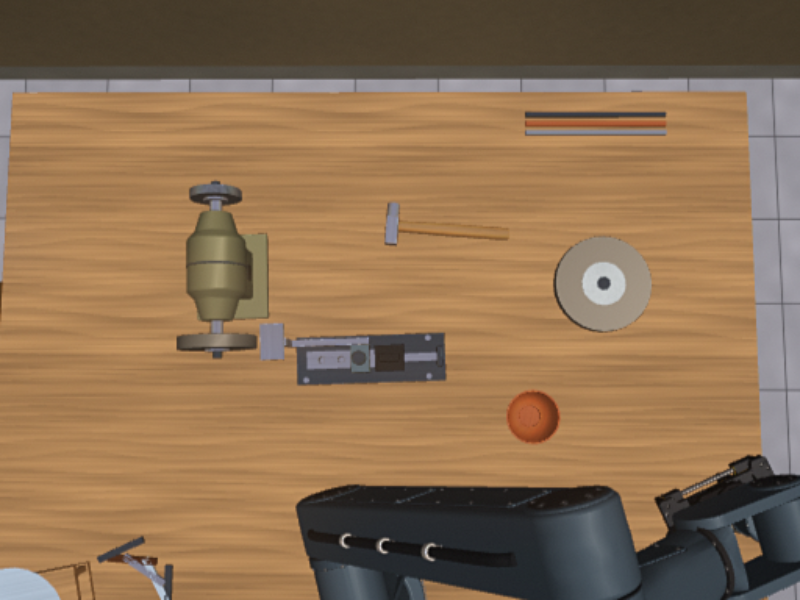

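```bash
cat > fit.py <<'E'
from h import *
np.set_printoptions(precision=4,suppress=True)
for c in ("scene","top"):
    cams.camera(c); d=np.load(f"{c}0.npy")
    g=finder.masks_of("grinder",c)[0]["mask"]
    p=pts(c,d,np.ones_like(d,bool)); p=p[(abs(p[:,0]-.5)<.09)&(p[:,1]>-.2)&(p[:,1]<.16)]
    h,e=np.histogram(p[:,2],np.arange(0,.11,.004)); print(c,dict(zip(np.round(e,3),h)))
    P=pts(c,d,g); P=P[(P[:,2]<.017)&(P[:,2]>.005)&(P[:,1]<.17)&(P[:,0]<.6)]
    print("plate",cv2.minAreaRect((P[:,:2]*1000).astype(np.float32)))
    for n,lo,hi in (("knob",.1,.115),("fin",.074,.09),("fin",.047,.055),("block_top",.059,.066)):
        r=finder.masks_of(n,c)
        if not r: print(n,"none"); continue
        q=pts(c,d,r[0]["mask"]); q=q[(q[:,2]>lo)&(q[:,2]<hi)]
        print(n,len(q),q.mean(0),q.min(0),q.max(0),cv2.minAreaRect((q[:,:2]*1000).astype(np.float32)))
    b=p[(p[:,2]>.037)&(p[:,2]<.043)&(abs(p[:,0]-.497)<.03)&(p[:,1]>.05)]
    print("bar",len(b),b.mean(0),cv2.minAreaRect((b[:,:2]*1000).astype(np.float32)))
    w=pts(c,d,g); w=w[(w[:,0]<.58)&(w[:,1]>.2)&(w[:,2]>.145)]
    print("wheel",len(w),w.mean(0),np.percentile(w,[1,99],axis=0).ravel(),cv2.minAreaRect((w[:,:2]*1000).astype(np.float32)))
    im=cv2.imread(f"pics/{c}0.png")
    x0,y0=(190,140) if c=="scene" else (170,190)
    cv2.imwrite(f"pics/crop_{c}.png",cv2.resize(im[y0:y0+90,x0:x0+120],(800,600),interpolation=cv2.INTER_CUBIC))
E
python3 fit.py
```

```text
scene {np.float64(0.0): np.int64(1470), np.float64(0.004): np.int64(129), np.float64(0.008): np.int64(525), np.float64(0.012): np.int64(630), np.float64(0.016): np.int64(75), np.float64(0.02): np.int64(52), np.float64(0.024): np.int64(52), np.float64(0.028): np.int64(98), np.float64(0.032): np.int64(91), np.float64(0.036): np.int64(130), np.float64(0.04): np.int64(161), np.float64(0.044): np.int64(104), np.float64(0.048): np.int64(181), np.float64(0.052): np.int64(78), np.float64(0.056): np.int64(174), np.float64(0.06): np.int64(158), np.float64(0.064): np.int64(38), np.float64(0.068): np.int64(30), np.float64(0.072): np.int64(17), np.float64(0.076): np.int64(47), np.float64(0.08): np.int64(19), np.float64(0.084): np.int64(6), np.float64(0.088): np.int64(10), np.float64(0.092): np.int64(8), np.float64(0.096): np.int64(9), np.float64(0.1): np.int64(23), np.float64(0.104): np.int64(30)}
plate ((495.5892028808594, 8.112396240234375), (102.44505310058594, 309.0924072265625), 2.0006296634674072)
knob 53 [0.4959 0.0274 0.1043] [0.4806 0.0156 0.1001] [0.5077 0.0412 0.1077] ((495.07144165039
[... 2311 characters left out ...]
20901966095)
fin 179 [ 0.4942 -0.0318  0.0503] [ 0.4672 -0.0598  0.0471] [ 0.5181 -0.0025  0.0547] ((492.689208984375, -31.091861724853516), (50.82307815551758, 57.24641418457031), 0.10705942660570145)
block_top 216 [0.508  0.06   0.0618] [0.4668 0.0095 0.059 ] [0.5332 0.1675 0.0657] ((499.6851806640625, 88.52393341064453), (66.42561340332031, 157.6433868408203), 0.34117794036865234)
bar 181 [0.4897 0.0936 0.04  ] ((489.65594482421875, 95.22406768798828), (35.594486236572266, 87.41435241699219), 2.3184010982513428)
wheel 733 [0.5301 0.2893 0.1845] [0.4952 0.2251 0.1462 0.5788 0.3586 0.2184] ((535.4302978515625, 293.77496337890625), (88.3797607421875, 140.77943420410156), 0.39463162422180176)
```

View pics/crop_top.png

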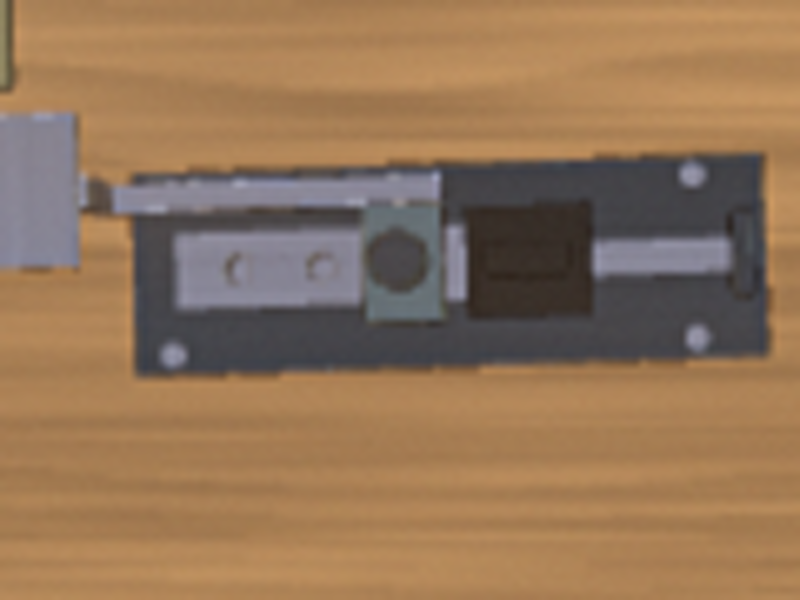

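View pics/crop_scene.png

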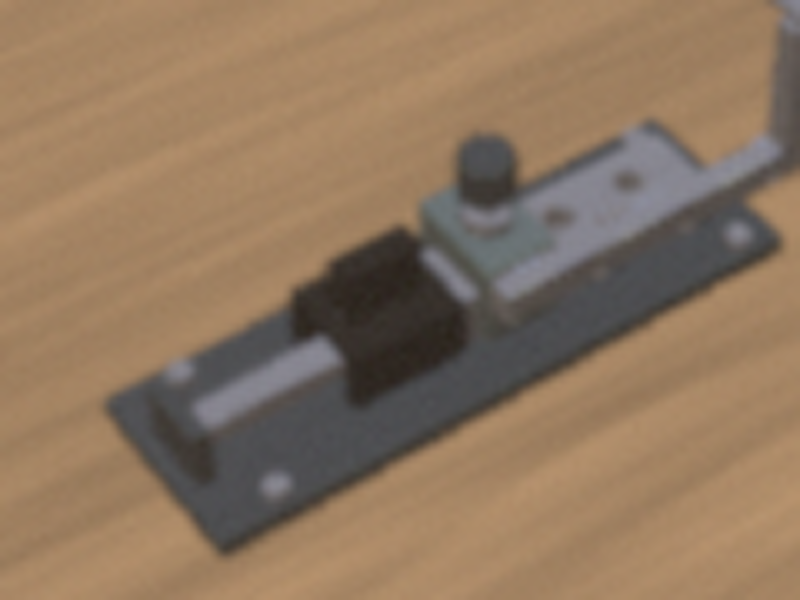

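Top crop: knob at about (398,258), the black cap at (470–592, 200–315) and the end stop at (742,250), so the bar is yawed about 2.1°. The scene crop agrees: knob, cap with its fin, then the tongue. Heights and sizes match the description. Moving over the fin now.

```bash
cat > d.py <<'E'
import sys; from h import *
from scipy.spatial.transform import Rotation as Ro
np.set_printoptions(precision=4,suppress=True)
# usage: d.py x y z : deltas to target with tool y along grinder x
s=status.state(); R=np.array(s["ee_rot"]); a=np.radians(2.1)
y=np.array([np.cos(a),np.sin(a),0]); z=np.array([0,0,-1.]); T=np.c_[np.cross(y,z),y,z]
t=np.array(list(map(float,sys.argv[1:4])))
print("t",R.T@(t-s["ee_pos"])/.6,"a",Ro.from_matrix(R.T@T).as_rotvec()/(np.pi/2))
print(s["time"],s["ee_pos"],s["wrist_force"],s["gripper_width"],s["finger_force"],s["joints"])
E
python3 d.py .495 -.032 .2
```

```text
t [ 0.73   -0.6538  0.0659] a [-0.     -0.     -0.7536]
1.4 [ 0.257  -0.5697  0.2395] [-0.0732 -0.1945 -0.0059] 0.08671641978680314 0.0 [-1.3255  0.5275  1.4327  0.      1.1814 -0.1785]
```

Request:
jog_arm(
  deltas=[
    {"tx":0.73,"ty":-0.654,"tz":0,"az":-0.753,"grip":87},
    {"tx":0.73,"ty":-0.654,"tz":0,"az":-0.753,"grip":87},
    {"tx":0.73,"ty":-0.654,"tz":0,"az":-0.753,"grip":87},
    {"tx":0.73,"ty":-0.654,"tz":0,"az":-0.753,"grip":87},
    {"tx":0.73,"ty":-0.654,"tz":0,"az":-0.753,"grip":87},
  ],
)

```text
validation failed for argument at $.de...
```

```bash
python3 d.py .495 -.032 .16
```

```text
t [ 0.73   -0.6538  0.1326] a [-0.     -0.     -0.7536]
1.4 [ 0.257  -0.5697  0.2395] [-0.0732 -0.1945 -0.0059] 0.08671641978680314 0.0 [-1.3255  0.5275  1.4327  0.      1.1814 -0.1785]
```

Request:
jog_arm(
  deltas=[
    {"tx":0.73,"ty":-0.654,"tz":0.0,"ax":0.0,"ay":0.0,"az":-0.753,"grip":87.0},
    {"tx":0.73,"ty":-0.654,"tz":0.0,"ax":0.0,"ay":0.0,"az":-0.753,"grip":87.0},
    {"tx":0.73,"ty":-0.654,"tz":0.0,"ax":0.0,"ay":0.0,"az":-0.753,"grip":87.0},
    {"tx":0.73,"ty":-0.654,"tz":0.0,"ax":0.0,"ay":0.0,"az":-0.753,"grip":87.0},
    {"tx":0.73,"ty":-0.654,"tz":0.0,"ax":0.0,"ay":0.0,"az":-0.753,"grip":87.0},
  ],
)

```text
time: 1.9
ee_pos: [0.3587, -0.3394, 0.2397]
ee_rot: [[0.382, 0.924, 0.001], [0.924, -0.382, -0.0], [-0.0, 0.001, -1.0]]
wrist_force: [0.3, 0.0, 0.9]
gripper_width: 0.087
finger_force: 0.0
```

```bash
python3 d.py .495 -.032 .2
```

```text
t [0.5602 0.0144 0.0661] a [ 0.0004  0.0002 -0.2726]
1.9 [ 0.3587 -0.3394  0.2397] [0.2931 0.0044 0.9357] 0.08699806073721623 0.0 [-0.9846  0.3514  1.7552  0.0003  1.0344 -0.5931]
```

Request:
jog_arm(
  deltas=[
    {"tx":0.56,"ty":0.014,"tz":0.066,"ax":0.0,"ay":0.0,"az":-0.273,"grip":87.0},
    {"tx":0.56,"ty":0.014,"tz":0.066,"ax":0.0,"ay":0.0,"az":-0.273,"grip":87.0},
    {"tx":0.56,"ty":0.014,"tz":0.066,"ax":0.0,"ay":0.0,"az":-0.273,"grip":87.0},
    {"tx":0.56,"ty":0.014,"tz":0.066,"ax":0.0,"ay":0.0,"az":-0.273,"grip":87.0},
    {"tx":0.56,"ty":0.014,"tz":0.066,"ax":0.0,"ay":0.0,"az":-0.273,"grip":87.0},
  ],
)

```text
time: 2.4
ee_pos: [0.4606, -0.1128, 0.2104]
ee_rot: [[-0.032, 1.0, 0.001], [1.0, 0.032, -0.001], [-0.001, 0.001, -1.0]]
wrist_force: [1.4, -0.1, 0.4]
gripper_width: 0.0874
finger_force: 0.0
```

```bash
python3 d.py .495 -.032 .16
```

```text
t [0.1329 0.0614 0.084 ] a [ 0.0007  0.0004 -0.0032]
2.4 [ 0.4606 -0.1128  0.2104] [ 1.3917 -0.1378  0.3656] 0.08735221834714496 0.0 [-0.4764  0.3695  1.834  -0.      0.9369 -0.508 ]
```

Request:
jog_arm(
  deltas=[
    {"tx":0.066,"ty":0.03,"tz":0.04,"ax":0.0,"ay":0.0,"az":-0.003,"grip":87.0},
    {"tx":0.133,"ty":0.061,"tz":0.084,"ax":0.0,"ay":0.0,"az":-0.003,"grip":87.0},
    {"tx":0.133,"ty":0.061,"tz":0.084,"ax":0.0,"ay":0.0,"az":-0.003,"grip":87.0},
    {"tx":0.133,"ty":0.061,"tz":0.084,"ax":0.0,"ay":0.0,"az":-0.003,"grip":87.0},
    {"tx":0.133,"ty":0.061,"tz":0.084,"ax":0.0,"ay":0.0,"az":-0.003,"grip":87.0},
  ],
)

```text
time: 2.9
ee_pos: [0.4942, -0.0345, 0.1604]
ee_rot: [[-0.036, 0.999, 0.001], [0.999, 0.036, -0.001], [-0.001, 0.001, -1.0]]
wrist_force: [0.4, -0.0, 0.0]
gripper_width: 0.0867
finger_force: 0.0
```

```bash
python3 d.py .495 -.032 .070
```

```text
t [0.0043 0.0013 0.1507] a [ 0.0006  0.0005 -0.0004]
2.9 [ 0.4942 -0.0345  0.1604] [ 0.4455 -0.0154  0.0037] 0.08674118373951656 0.0 [-0.2955  0.4761  1.8327 -0.0005  0.8318 -0.3312]
```

Request:
jog_arm(
  deltas=[
    {"tx":0.0,"ty":0.0,"tz":0.05,"ax":0.0,"ay":0.0,"az":0.0,"grip":87.0},
    {"tx":0.0,"ty":0.0,"tz":0.09,"ax":0.0,"ay":0.0,"az":0.0,"grip":87.0},
    {"tx":0.0,"ty":0.0,"tz":0.13,"ax":0.0,"ay":0.0,"az":0.0,"grip":87.0},
    {"tx":0.0,"ty":0.0,"tz":0.15,"ax":0.0,"ay":0.0,"az":0.0,"grip":87.0},
    {"tx":0.0,"ty":0.0,"tz":0.15,"ax":0.0,"ay":0.0,"az":0.0,"grip":87.0},
  ],
)

```text
time: 3.4
ee_pos: [0.4933, -0.0348, 0.0693]
ee_rot: [[-0.034, 0.999, -0.002], [0.999, 0.034, 0.0], [0.0, -0.002, -1.0]]
wrist_force: [0.3, -0.3, 0.9]
gripper_width: 0.0871
finger_force: 0.0
```

```bash
python3 d.py .495 -.032 .070
python3 - <<'E'
from h import *
im,d=cams.camera("scene"); cv2.imwrite("pics/s2.png",cv2.resize(im[100:250,160:360,::-1],(800,600),interpolation=cv2.INTER_CUBIC))
E
```

```text
t [ 0.0046  0.003  -0.0011] a [-0.0011 -0.0003 -0.0015]
3.4 [ 0.4933 -0.0348  0.0693] [ 0.2871 -0.327   0.9417] 0.08713061039931662 0.0 [-0.2968  0.6435  1.8912 -0.0002  0.6086 -0.3309]
```

View pics/s2.png

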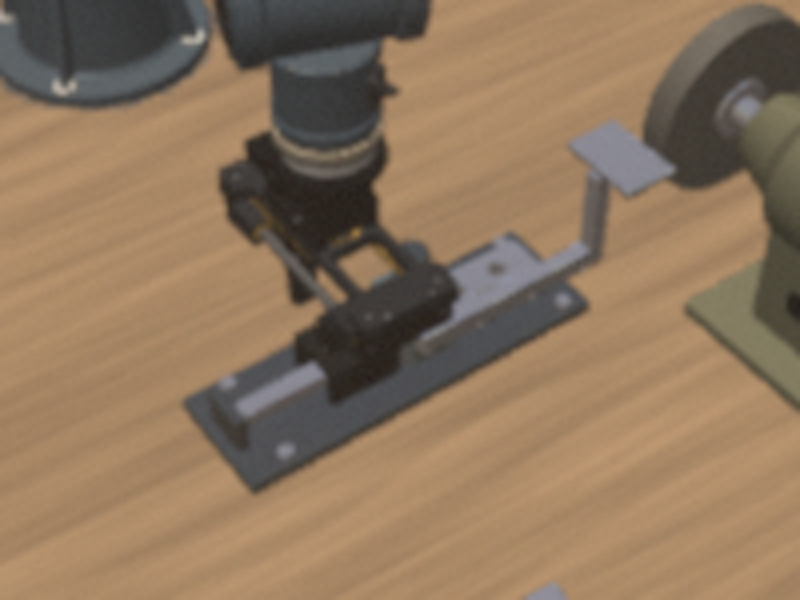

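The gripper is down over the fin at about (370,330), with its body clear above the knob. Closing.

Request:
jog_arm(
  deltas=[
    {"tx":0.0,"ty":0.002,"tz":-0.001,"ax":0.0,"ay":0.0,"az":0.0,"grip":50.0},
    {"tx":0.0,"ty":0.002,"tz":-0.001,"ax":0.0,"ay":0.0,"az":0.0,"grip":30.0},
    {"tx":0.0,"ty":0.002,"tz":-0.001,"ax":0.0,"ay":0.0,"az":0.0,"grip":20.0},
    {"tx":0.0,"ty":0.002,"tz":-0.001,"ax":0.0,"ay":0.0,"az":0.0,"grip":8.0},
    {"tx":0.0,"ty":0.002,"tz":-0.001,"ax":0.0,"ay":0.0,"az":0.0,"grip":8.0},
  ],
)

```text
time: 3.95
ee_pos: [0.4952, -0.0335, 0.0708]
ee_rot: [[-0.037, 0.999, 0.001], [0.999, 0.037, -0.0], [-0.0, 0.001, -1.0]]
wrist_force: [0.2, 0.5, 0.3]
gripper_width: 0.0549
finger_force: 0.0
```

Request:
jog_arm(
  deltas=[
    {"tx":0.0,"ty":0.0,"tz":0.0,"ax":0.0,"ay":0.0,"az":0.0,"grip":8.0},
    {"tx":0.0,"ty":0.0,"tz":0.0,"ax":0.0,"ay":0.0,"az":0.0,"grip":8.0},
    {"tx":0.0,"ty":0.0,"tz":0.0,"ax":0.0,"ay":0.0,"az":0.0,"grip":8.0},
    {"tx":0.0,"ty":0.0,"tz":0.0,"ax":0.0,"ay":0.0,"az":0.0,"grip":8.0},
    {"tx":0.0,"ty":0.0,"tz":0.0,"ax":0.0,"ay":0.0,"az":0.0,"grip":8.0},
  ],
)

```text
time: 4.45
ee_pos: [0.4949, -0.0335, 0.0707]
ee_rot: [[-0.037, 0.999, -0.0], [0.999, 0.037, 0.0], [0.0, -0.0, -1.0]]
wrist_force: [-1.6, -0.7, 5.1]
gripper_width: 0.0513
finger_force: 30.0
```

```bash
python3 d.py .495 -.0335 .0707
python3 - <<'E'
from h import *
print(arm.tip_reach)
a,_=cams.camera("scene");b,_=cams.camera("top")
A=cv2.resize(a[120:220,190:324],(800,600),interpolation=cv2.INTER_CUBIC)
B=cv2.resize(b[160:280,170:330],(800,600),interpolation=cv2.INTER_CUBIC)
cv2.imwrite("pics/s3.png",A[:,:,::-1]); cv2.imwrite("pics/t3.png",B[:,:,::-1])
E
```

```text
t [-0.      0.0002  0.    ] a [-0.0003 -0.0001 -0.    ]
4.45 [ 0.4949 -0.0335  0.0707] [-1.6253 -0.7197  5.1189] 0.05126128929107591 30.001002252101898 [-0.2933  0.6415  1.888  -0.      0.6126 -0.3299]
0.017
```

View pics/s3.png

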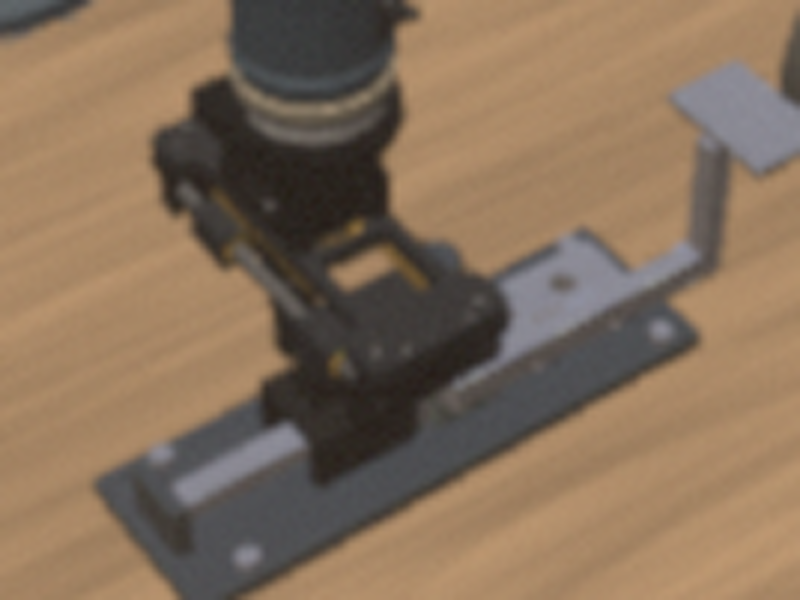

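The fingers stopped at 51 mm, which is the cap's width: the tips have caught the cap's shoulders instead of the fin. I'll open, go up 6 mm and close again.

Request:
jog_arm(
  deltas=[
    {"tx":0.0,"ty":0.0,"tz":0.0,"ax":0.0,"ay":0.0,"az":0.0,"grip":70.0},
    {"tx":0.0,"ty":0.0,"tz":0.0,"ax":0.0,"ay":0.0,"az":0.0,"grip":70.0},
    {"tx":0.0,"ty":0.0,"tz":0.0,"ax":0.0,"ay":0.0,"az":0.0,"grip":70.0},
    {"tx":0.0025,"ty":0.0,"tz":-0.01,"ax":0.0,"ay":0.0,"az":0.0,"grip":70.0},
    {"tx":0.0025,"ty":0.0,"tz":-0.01,"ax":0.0,"ay":0.0,"az":0.0,"grip":70.0},
  ],
)

```text
time: 5.05
ee_pos: [0.4955, -0.032, 0.077]
ee_rot: [[-0.037, 0.999, 0.001], [0.999, 0.037, -0.0], [-0.0, 0.001, -1.0]]
wrist_force: [-0.7, 0.5, -0.0]
gripper_width: 0.0698
finger_force: 0.0
```

Request:
jog_arm(
  deltas=[
    {"tx":0.0,"ty":0.0,"tz":0.0,"ax":0.0,"ay":0.0,"az":0.0,"grip":8.0},
    {"tx":0.0,"ty":0.0,"tz":0.0,"ax":0.0,"ay":0.0,"az":0.0,"grip":8.0},
    {"tx":0.0,"ty":0.0,"tz":0.0,"ax":0.0,"ay":0.0,"az":0.0,"grip":8.0},
    {"tx":0.0,"ty":0.0,"tz":0.0,"ax":0.0,"ay":0.0,"az":0.0,"grip":8.0},
    {"tx":0.0,"ty":0.0,"tz":0.0,"ax":0.0,"ay":0.0,"az":0.0,"grip":8.0},
  ],
)

```text
time: 5.55
ee_pos: [0.495, -0.0321, 0.0764]
ee_rot: [[-0.037, 0.999, -0.0], [0.999, 0.037, 0.0], [0.0, -0.0, -1.0]]
wrist_force: [-0.3, -0.2, 0.2]
gripper_width: 0.0379
finger_force: 0.0
```

Request:
jog_arm(
  deltas=[
    {"tx":0.0,"ty":0.0,"tz":0.0,"ax":0.0,"ay":0.0,"az":0.0,"grip":8.0},
    {"tx":0.0,"ty":0.0,"tz":0.0,"ax":0.0,"ay":0.0,"az":0.0,"grip":8.0},
    {"tx":0.0,"ty":0.0,"tz":0.0,"ax":0.0,"ay":0.0,"az":0.0,"grip":8.0},
    {"tx":0.0,"ty":0.0,"tz":0.0,"ax":0.0,"ay":0.0,"az":0.0,"grip":8.0},
    {"tx":0.0,"ty":0.0,"tz":0.0,"ax":0.0,"ay":0.0,"az":0.0,"grip":8.0},
  ],
)

```text
time: 6.05
ee_pos: [0.4948, -0.0321, 0.0765]
ee_rot: [[-0.037, 0.999, -0.001], [0.999, 0.037, 0.0], [0.0, -0.001, -1.0]]
wrist_force: [-1.1, -0.2, 0.8]
gripper_width: 0.0155
finger_force: 30.0
```

Fin gripped (15.5 mm wide). Pulling.

Request:
jog_arm(
  deltas=[
    {"tx":-0.012,"ty":0.0,"tz":0.0,"ax":0.0,"ay":0.0,"az":0.0,"grip":8.0},
    {"tx":-0.024,"ty":0.0,"tz":0.0,"ax":0.0,"ay":0.0,"az":0.0,"grip":8.0},
    {"tx":-0.036,"ty":0.0,"tz":0.0,"ax":0.0,"ay":0.0,"az":0.0,"grip":8.0},
    {"tx":-0.048,"ty":0.0,"tz":0.0,"ax":0.0,"ay":0.0,"az":0.0,"grip":8.0},
    {"tx":-0.06,"ty":0.0,"tz":0.0,"ax":0.0,"ay":0.0,"az":0.0,"grip":8.0},
  ],
)

```text
time: 6.55
ee_pos: [0.496, -0.0673, 0.0765]
ee_rot: [[-0.036, 0.999, -0.001], [0.999, 0.036, 0.002], [0.002, -0.001, -1.0]]
wrist_force: [-0.3, 5.9, 0.5]
gripper_width: 0.0158
finger_force: 30.0
```

Request:
jog_arm(
  deltas=[
    {"tx":-0.008,"ty":0.0,"tz":0.0,"ax":0.0,"ay":0.0,"az":0.0,"grip":8.0},
    {"tx":-0.012,"ty":0.0,"tz":0.0,"ax":0.0,"ay":0.0,"az":0.0,"grip":8.0},
    {"tx":-0.016,"ty":0.0,"tz":0.0,"ax":0.0,"ay":0.0,"az":0.0,"grip":8.0},
    {"tx":-0.02,"ty":0.0,"tz":0.0,"ax":0.0,"ay":0.0,"az":0.0,"grip":8.0},
    {"tx":-0.02,"ty":0.0,"tz":0.0,"ax":0.0,"ay":0.0,"az":0.0,"grip":8.0},
  ],
)

```text
time: 7.05
ee_pos: [0.4965, -0.0797, 0.0765]
ee_rot: [[-0.036, 0.999, -0.001], [0.999, 0.036, 0.001], [0.001, -0.001, -1.0]]
wrist_force: [-0.2, 4.3, 1.6]
gripper_width: 0.0156
finger_force: 30.0
```

Request:
jog_arm(
  deltas=[
    {"tx":-0.003,"ty":0.0,"tz":0.0,"ax":0.0,"ay":0.0,"az":0.0,"grip":8.0},
    {"tx":-0.005,"ty":0.0,"tz":0.0,"ax":0.0,"ay":0.0,"az":0.0,"grip":8.0},
    {"tx":-0.007,"ty":0.0,"tz":0.0,"ax":0.0,"ay":0.0,"az":0.0,"grip":8.0},
    {"tx":-0.009,"ty":0.0,"tz":0.0,"ax":0.0,"ay":0.0,"az":0.0,"grip":8.0},
    {"tx":-0.01,"ty":0.0,"tz":0.0,"ax":0.0,"ay":0.0,"az":0.0,"grip":8.0},
  ],
)

```text
time: 7.55
ee_pos: [0.4967, -0.0856, 0.0765]
ee_rot: [[-0.036, 0.999, -0.001], [0.999, 0.036, 0.001], [0.001, -0.001, -1.0]]
wrist_force: [0.3, 5.3, 1.0]
gripper_width: 0.0158
finger_force: 30.0
```

Request:
jog_arm(
  deltas=[
    {"tx":-0.002,"ty":0.0,"tz":0.0,"ax":0.0,"ay":0.0,"az":0.0,"grip":8.0},
    {"tx":-0.004,"ty":0.0,"tz":0.0,"ax":0.0,"ay":0.0,"az":0.0,"grip":8.0},
    {"tx":-0.005,"ty":0.0,"tz":0.0,"ax":0.0,"ay":0.0,"az":0.0,"grip":8.0},
    {"tx":-0.006,"ty":0.0,"tz":0.0,"ax":0.0,"ay":0.0,"az":0.0,"grip":8.0},
    {"tx":-0.006,"ty":0.0,"tz":0.0,"ax":0.0,"ay":0.0,"az":0.0,"grip":8.0},
  ],
)

```text
time: 8.05
ee_pos: [0.4967, -0.087, 0.0765]
ee_rot: [[-0.035, 0.999, -0.001], [0.999, 0.035, 0.004], [0.004, -0.001, -1.0]]
wrist_force: [3.0, 13.7, 3.0]
gripper_width: 0.0159
finger_force: 30.0
```

The cap has stopped against something (13.7 N). One more small nudge to confirm the stop, then I'll release.

Request:
jog_arm(
  deltas=[
    {"tx":-0.001,"ty":0.0,"tz":0.0,"ax":0.0,"ay":0.0,"az":0.0,"grip":8.0},
    {"tx":-0.002,"ty":0.0,"tz":0.0,"ax":0.0,"ay":0.0,"az":0.0,"grip":8.0},
    {"tx":-0.002,"ty":0.0,"tz":0.0,"ax":0.0,"ay":0.0,"az":0.0,"grip":8.0},
    {"tx":-0.002,"ty":0.0,"tz":0.0,"ax":0.0,"ay":0.0,"az":0.0,"grip":8.0},
    {"tx":-0.002,"ty":0.0,"tz":0.0,"ax":0.0,"ay":0.0,"az":0.0,"grip":8.0},
  ],
)

```text
time: 8.55
ee_pos: [0.4966, -0.0872, 0.0765]
ee_rot: [[-0.034, 0.999, -0.001], [0.999, 0.034, 0.006], [0.006, -0.001, -1.0]]
wrist_force: [3.2, 16.6, 3.9]
gripper_width: 0.0158
finger_force: 30.0
```

Request:
jog_arm(
  deltas=[
    {"tx":0.005,"ty":0.0,"tz":0.0,"ax":0.0,"ay":0.0,"az":0.0,"grip":8.0},
    {"tx":0.006,"ty":0.0,"tz":0.0,"ax":0.0,"ay":0.0,"az":0.0,"grip":8.0},
    {"tx":0.006,"ty":0.0,"tz":0.0,"ax":0.0,"ay":0.0,"az":0.0,"grip":60.0},
    {"tx":0.006,"ty":0.0,"tz":0.0,"ax":0.0,"ay":0.0,"az":0.0,"grip":60.0},
    {"tx":0.006,"ty":0.0,"tz":0.0,"ax":0.0,"ay":0.0,"az":0.0,"grip":60.0},
  ],
)

```text
time: 9.05
ee_pos: [0.4976, -0.0883, 0.0765]
ee_rot: [[-0.036, 0.999, 0.001], [0.999, 0.036, -0.001], [-0.001, 0.001, -1.0]]
wrist_force: [-0.5, -0.3, -0.4]
gripper_width: 0.0323
finger_force: 0.0
```

Request:
jog_arm(
  deltas=[
    {"tx":0.0,"ty":0.0,"tz":0.0,"ax":0.0,"ay":0.0,"az":0.0,"grip":70.0},
    {"tx":0.0,"ty":0.0,"tz":-0.04,"ax":0.0,"ay":0.0,"az":0.0,"grip":70.0},
    {"tx":0.0,"ty":0.0,"tz":-0.08,"ax":0.0,"ay":0.0,"az":0.0,"grip":70.0},
    {"tx":0.0,"ty":0.0,"tz":-0.12,"ax":0.0,"ay":0.0,"az":0.0,"grip":70.0},
    {"tx":0.0,"ty":0.0,"tz":-0.12,"ax":0.0,"ay":0.0,"az":0.0,"grip":70.0},
  ],
)

```text
time: 9.55
ee_pos: [0.4991, -0.0884, 0.1512]
ee_rot: [[-0.036, 0.999, 0.006], [0.999, 0.036, -0.003], [-0.003, 0.006, -1.0]]
wrist_force: [0.5, 0.3, -0.2]
gripper_width: 0.0671
finger_force: 0.0
```

```bash
python3 d.py .4935 .028 .15
python3 - <<'E'
from h import *
np.set_printoptions(precision=4,suppress=True)
for c in ("scene","top"):
    im,d=cams.camera(c)
    for n,lo,hi in (("knob",.1,.115),("fin",.074,.09)):
        r=finder.masks_of(n,c)
        if not r: print(c,n,"none"); continue
        q=pts(c,d,r[0]["mask"]); q=q[(q[:,2]>lo)&(q[:,2]<hi)]
        if len(q)>3: print(c,n,r[0]["confidence"],len(q),q.mean(0),cv2.minAreaRect((q[:,:2]*1000).astype(np.float32)))
    if c=="scene": cv2.imwrite("pics/s4.png",cv2.resize(im[120:240,180:340,::-1],(800,600),interpolation=cv2.INTER_CUBIC))
E
```

```text
t [ 0.1942 -0.0023  0.0014] a [ 0.004   0.002  -0.0001]
9.55 [ 0.4991 -0.0884  0.1512] [ 0.5299  0.346  -0.193 ] 0.06712225628695857 0.0 [-0.3958  0.502   1.8165 -0.0003  0.8161 -0.4321]
scene knob 0.39 44 [0.4975 0.0263 0.1043] ((496.76171875, 26.12454605102539), (21.64591407775879, 21.041213989257812), 73.02916717529297)
scene fin none
top knob 0.58 52 [0.4905 0.0294 0.1052] ((491.18829345703125, 29.631654739379883), (24.153472900390625, 21.67470359802246), 45.5008659362793)
top fin none
```

View pics/s4.png

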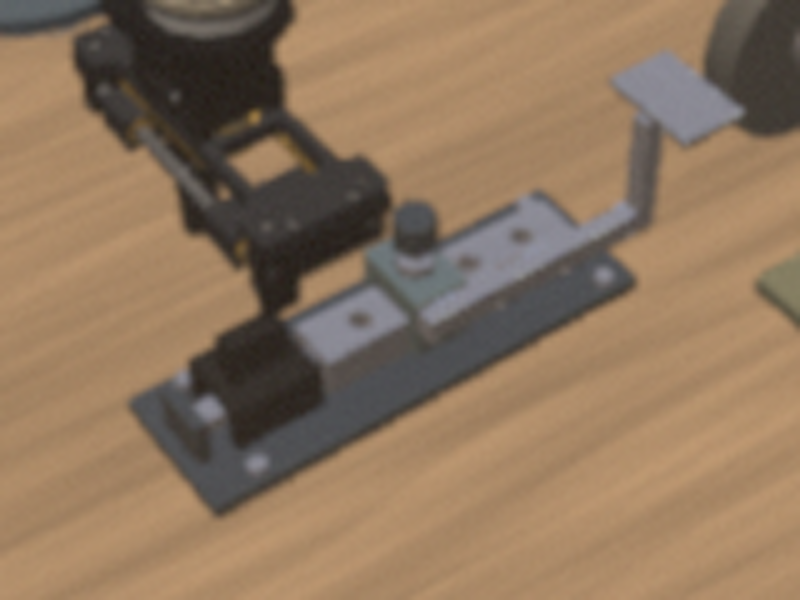

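The cap has been pulled back to about (260,380), the next hole is open at (362,320) and the block is still in place. Fingers go over the knob next.

Request:
jog_arm(
  deltas=[
    {"tx":0.06,"ty":-0.003,"tz":0.0,"ax":0.004,"ay":0.002,"az":0.0,"grip":75.0},
    {"tx":0.12,"ty":-0.003,"tz":0.0,"ax":0.004,"ay":0.002,"az":0.0,"grip":75.0},
    {"tx":0.17,"ty":-0.003,"tz":0.0,"ax":0.004,"ay":0.002,"az":0.0,"grip":75.0},
    {"tx":0.194,"ty":-0.003,"tz":0.0,"ax":0.004,"ay":0.002,"az":0.0,"grip":75.0},
    {"tx":0.194,"ty":-0.003,"tz":0.0,"ax":0.004,"ay":0.002,"az":0.0,"grip":75.0},
  ],
)

```text
time: 10.35
ee_pos: [0.4904, 0.0304, 0.1479]
ee_rot: [[-0.04, 0.999, -0.008], [0.999, 0.04, 0.003], [0.003, -0.008, -1.0]]
wrist_force: [0.1, 0.3, -0.1]
gripper_width: 0.075
finger_force: 0.0
```

Request:
jog_arm(
  deltas=[
    {"tx":0.0,"ty":0.0,"tz":0.0,"ax":0.0,"ay":0.0,"az":0.0,"grip":75.0},
    {"tx":0.0,"ty":0.0,"tz":0.02,"ax":0.0,"ay":0.0,"az":0.0,"grip":75.0},
    {"tx":0.0,"ty":0.0,"tz":0.04,"ax":0.0,"ay":0.0,"az":0.0,"grip":75.0},
    {"tx":0.0,"ty":0.0,"tz":0.04,"ax":0.0,"ay":0.0,"az":0.0,"grip":75.0},
    {"tx":0.0,"ty":0.0,"tz":0.04,"ax":0.0,"ay":0.0,"az":0.0,"grip":75.0},
  ],
)

```text
time: 10.85
ee_pos: [0.4911, 0.028, 0.1244]
ee_rot: [[-0.035, 0.999, -0.007], [0.999, 0.035, 0.003], [0.003, -0.007, -1.0]]
wrist_force: [1.1, -0.6, -0.6]
gripper_width: 0.075
finger_force: 0.0
```

```bash
python3 d.py .4928 .028 .094
```

```text
t [-0.0002  0.0032  0.0507] a [-0.0042 -0.0019 -0.0011]
10.85 [0.4911 0.028  0.1244] [ 1.0633 -0.604  -0.6439] 0.07502133681244977 0.0 [-0.1717  0.5381  1.8637  0.0024  0.7468 -0.2084]
```

Request:
jog_arm(
  deltas=[
    {"tx":0.0,"ty":0.003,"tz":0.02,"ax":-0.004,"ay":-0.002,"az":-0.001,"grip":75.0},
    {"tx":0.0,"ty":0.003,"tz":0.04,"ax":-0.004,"ay":-0.002,"az":-0.001,"grip":75.0},
    {"tx":0.0,"ty":0.003,"tz":0.05,"ax":-0.004,"ay":-0.002,"az":-0.001,"grip":75.0},
    {"tx":0.0,"ty":0.003,"tz":0.05,"ax":-0.004,"ay":-0.002,"az":-0.001,"grip":75.0},
    {"tx":0.0,"ty":0.003,"tz":0.05,"ax":-0.004,"ay":-0.002,"az":-0.001,"grip":75.0},
  ],
)

```text
time: 11.35
ee_pos: [0.4925, 0.0292, 0.0945]
ee_rot: [[-0.038, 0.999, -0.0], [0.999, 0.038, 0.0], [0.0, -0.0, -1.0]]
wrist_force: [-0.4, 1.1, 0.5]
gripper_width: 0.075
finger_force: 0.0
```

Request:
jog_arm(
  deltas=[
    {"tx":0.0,"ty":0.0,"tz":0.0,"ax":0.0,"ay":0.0,"az":0.0,"grip":15.0},
    {"tx":0.0,"ty":0.0,"tz":0.0,"ax":0.0,"ay":0.0,"az":0.0,"grip":15.0},
    {"tx":0.0,"ty":0.0,"tz":0.0,"ax":0.0,"ay":0.0,"az":0.0,"grip":15.0},
    {"tx":0.0,"ty":0.0,"tz":0.0,"ax":0.0,"ay":0.0,"az":0.0,"grip":15.0},
    {"tx":0.0,"ty":0.0,"tz":0.0,"ax":0.0,"ay":0.0,"az":0.0,"grip":15.0},
  ],
)

```text
time: 11.85
ee_pos: [0.4925, 0.0292, 0.0946]
ee_rot: [[-0.038, 0.999, 0.0], [0.999, 0.038, -0.0], [-0.0, 0.0, -1.0]]
wrist_force: [0.4, 0.4, -0.1]
gripper_width: 0.0431
finger_force: 0.0
```

Request:
jog_arm(
  deltas=[
    {"tx":0.0,"ty":0.0,"tz":0.0,"ax":0.0,"ay":0.0,"az":0.0,"grip":15.0},
    {"tx":0.0,"ty":0.0,"tz":0.0,"ax":0.0,"ay":0.0,"az":0.0,"grip":15.0},
    {"tx":0.0,"ty":0.0,"tz":0.0,"ax":0.0,"ay":0.0,"az":0.0,"grip":15.0},
    {"tx":0.0,"ty":0.0,"tz":0.0,"ax":0.0,"ay":0.0,"az":0.0,"grip":15.0},
    {"tx":0.0,"ty":0.0,"tz":0.0,"ax":0.0,"ay":0.0,"az":0.0,"grip":15.0},
  ],
)

```text
time: 12.35
ee_pos: [0.4925, 0.0292, 0.0945]
ee_rot: [[-0.038, 0.999, 0.0], [0.999, 0.038, 0.0], [0.0, 0.0, -1.0]]
wrist_force: [0.5, 0.1, 0.1]
gripper_width: 0.0267
finger_force: 30.0
```

```bash
python3 d.py .4928 .028 .094
python3 - <<'E'
from h import *
np.set_printoptions(precision=4,suppress=True)
for c in ("scene","top"):
    im,d=cams.camera(c)
    for n in ("fin","next_hole"):
        for r in finder.masks_of("fin",c)[:1]:
            q=pts(c,d,r["mask"]); t=q[(q[:,2]>.074)&(q[:,2]<.09)]
            print(c,r["confidence"],len(q),q.mean(0),len(t),t.mean(0),np.percentile(q,[1,99],axis=0))
        break
    if c=="scene": cv2.imwrite("pics/s5.png",cv2.resize(im[120:240,180:340,::-1],(800,600),interpolation=cv2.INTER_CUBIC))
E
```

```text
t [-0.0021  0.0005  0.0008] a [ 0.     -0.      0.0009]
12.35 [0.4925 0.0292 0.0945] [0.526  0.0981 0.1476] 0.026685169903939793 30.000089115346782 [-0.1677  0.5935  1.8833  0.      0.6647 -0.2058]
scene 0.94 459 [ 0.5086 -0.0894  0.0507] 68 [ 0.4992 -0.0868  0.0783] [[ 0.4733 -0.1154  0.0147]
 [ 0.5255 -0.0558  0.081 ]]
top 0.71 312 [ 0.4951 -0.085   0.0559] 62 [ 0.4953 -0.0844  0.079 ] [[ 0.4705 -0.1138  0.0416]
 [ 0.5215 -0.0565  0.0853]]
```

View pics/s5.png

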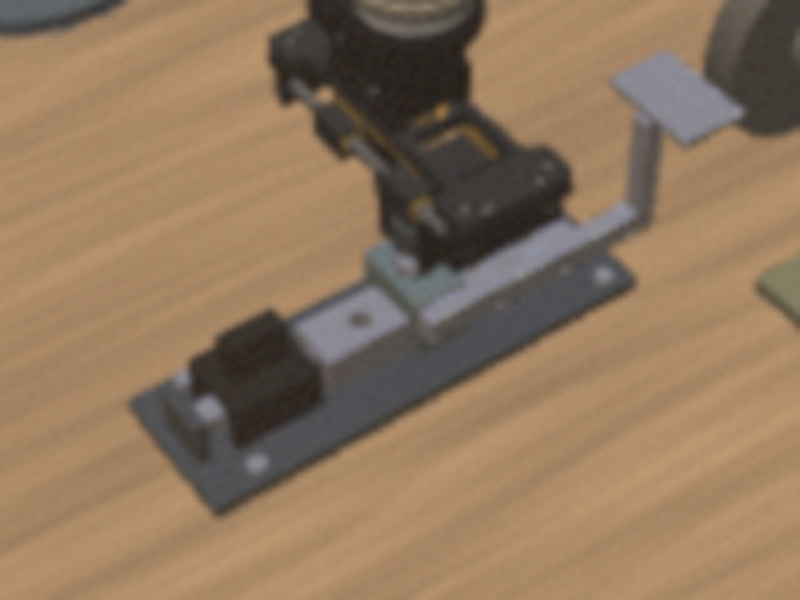

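The knob is gripped at 26.7 mm and the cap moved about 54 mm and hit a hard stop. Lifting the plunger.

Request:
jog_arm(
  deltas=[
    {"tx":0.0,"ty":0.0,"tz":-0.006,"ax":0.0,"ay":0.0,"az":0.0,"grip":15.0},
    {"tx":0.0,"ty":0.0,"tz":-0.012,"ax":0.0,"ay":0.0,"az":0.0,"grip":15.0},
    {"tx":0.0,"ty":0.0,"tz":-0.018,"ax":0.0,"ay":0.0,"az":0.0,"grip":15.0},
    {"tx":0.0,"ty":0.0,"tz":-0.025,"ax":0.0,"ay":0.0,"az":0.0,"grip":15.0},
    {"tx":0.0,"ty":0.0,"tz":-0.025,"ax":0.0,"ay":0.0,"az":0.0,"grip":15.0},
  ],
)

```text
time: 13.05
ee_pos: [0.4924, 0.0292, 0.1098]
ee_rot: [[-0.038, 0.999, 0.0], [0.999, 0.038, -0.0], [-0.0, 0.0, -1.0]]
wrist_force: [1.3, 0.1, -8.4]
gripper_width: 0.0268
finger_force: 30.0
```

Request:
jog_arm(
  deltas=[
    {"tx":-0.008,"ty":0.0,"tz":0.0,"ax":0.0,"ay":0.0,"az":0.0,"grip":15.0},
    {"tx":-0.018,"ty":0.0,"tz":0.0,"ax":0.0,"ay":0.0,"az":0.0,"grip":15.0},
    {"tx":-0.028,"ty":0.0,"tz":0.0,"ax":0.0,"ay":0.0,"az":0.0,"grip":15.0},
    {"tx":-0.038,"ty":0.0,"tz":0.0,"ax":0.0,"ay":0.0,"az":0.0,"grip":15.0},
    {"tx":-0.048,"ty":0.0,"tz":0.0,"ax":0.0,"ay":0.0,"az":0.0,"grip":15.0},
  ],
)

```text
time: 13.55
ee_pos: [0.4935, -0.0001, 0.1094]
ee_rot: [[-0.038, 0.999, -0.0], [0.999, 0.038, 0.0], [0.0, -0.0, -1.0]]
wrist_force: [2.5, 2.0, -8.1]
gripper_width: 0.0271
finger_force: 30.0
```

Request:
jog_arm(
  deltas=[
    {"tx":-0.008,"ty":0.0,"tz":0.0,"ax":0.0,"ay":0.0,"az":0.0,"grip":15.0},
    {"tx":-0.014,"ty":0.0,"tz":0.0,"ax":0.0,"ay":0.0,"az":0.0,"grip":15.0},
    {"tx":-0.019,"ty":0.0,"tz":0.0,"ax":0.0,"ay":0.0,"az":0.0,"grip":15.0},
    {"tx":-0.019,"ty":0.0,"tz":0.0,"ax":0.0,"ay":0.0,"az":0.0,"grip":15.0},
    {"tx":-0.019,"ty":0.0,"tz":0.0,"ax":0.0,"ay":0.0,"az":0.0,"grip":15.0},
  ],
)

```text
time: 14.05
ee_pos: [0.4939, -0.0116, 0.1095]
ee_rot: [[-0.039, 0.999, -0.0], [0.999, 0.039, -0.001], [-0.001, -0.0, -1.0]]
wrist_force: [1.0, -2.0, -8.2]
gripper_width: 0.027
finger_force: 30.0
```

Request:
jog_arm(
  deltas=[
    {"tx":0.001,"ty":0.0,"tz":0.0,"ax":0.0,"ay":0.0,"az":0.0,"grip":15.0},
    {"tx":0.001,"ty":0.0,"tz":0.003,"ax":0.0,"ay":0.0,"az":0.0,"grip":15.0},
    {"tx":0.001,"ty":0.0,"tz":0.006,"ax":0.0,"ay":0.0,"az":0.0,"grip":15.0},
    {"tx":0.001,"ty":0.0,"tz":0.009,"ax":0.0,"ay":0.0,"az":0.0,"grip":15.0},
    {"tx":0.001,"ty":0.0,"tz":0.011,"ax":0.0,"ay":0.0,"az":0.0,"grip":15.0},
  ],
)

```text
time: 14.55
ee_pos: [0.4939, -0.0103, 0.1027]
ee_rot: [[-0.038, 0.999, -0.0], [0.999, 0.038, -0.0], [-0.0, -0.0, -1.0]]
wrist_force: [0.4, -2.0, -7.2]
gripper_width: 0.027
finger_force: 30.0
```

Request:
jog_arm(
  deltas=[
    {"tx":0.0,"ty":0.0,"tz":0.003,"ax":0.0,"ay":0.0,"az":0.0,"grip":15.0},
    {"tx":0.0,"ty":0.0,"tz":0.006,"ax":0.0,"ay":0.0,"az":0.0,"grip":15.0},
    {"tx":0.0,"ty":0.0,"tz":0.009,"ax":0.0,"ay":0.0,"az":0.0,"grip":15.0},
    {"tx":0.0,"ty":0.0,"tz":0.011,"ax":0.0,"ay":0.0,"az":0.0,"grip":15.0},
    {"tx":0.0,"ty":0.0,"tz":0.011,"ax":0.0,"ay":0.0,"az":0.0,"grip":15.0},
  ],
)

```text
time: 15.05
ee_pos: [0.4939, -0.0103, 0.0962]
ee_rot: [[-0.038, 0.999, -0.0], [0.999, 0.038, 0.0], [0.0, -0.0, -1.0]]
wrist_force: [0.7, -1.8, -5.8]
gripper_width: 0.027
finger_force: 30.0
```

Past the 12 mm point without any push back, so the pin is in the hole. Seating it.

Request:
jog_arm(
  deltas=[
    {"tx":0.0,"ty":0.0,"tz":0.002,"ax":0.0,"ay":0.0,"az":0.0,"grip":15.0},
    {"tx":0.0,"ty":0.0,"tz":0.004,"ax":0.0,"ay":0.0,"az":0.0,"grip":15.0},
    {"tx":0.0,"ty":0.0,"tz":0.005,"ax":0.0,"ay":0.0,"az":0.0,"grip":15.0},
    {"tx":0.0,"ty":0.0,"tz":0.005,"ax":0.0,"ay":0.0,"az":0.0,"grip":15.0},
    {"tx":0.0,"ty":0.0,"tz":0.005,"ax":0.0,"ay":0.0,"az":0.0,"grip":15.0},
  ],
)

```text
time: 15.55
ee_pos: [0.494, -0.0103, 0.0944]
ee_rot: [[-0.038, 0.999, 0.001], [0.999, 0.038, -0.0], [-0.0, 0.001, -1.0]]
wrist_force: [-2.4, -1.4, 4.9]
gripper_width: 0.0268
finger_force: 30.0
```

Request:
jog_arm(
  deltas=[
    {"tx":0.0,"ty":0.0,"tz":0.001,"ax":0.0,"ay":0.0,"az":0.0,"grip":15.0},
    {"tx":0.0,"ty":0.0,"tz":0.001,"ax":0.0,"ay":0.0,"az":0.0,"grip":15.0},
    {"tx":0.0,"ty":0.0,"tz":0.001,"ax":0.0,"ay":0.0,"az":0.0,"grip":15.0},
    {"tx":0.0,"ty":0.0,"tz":0.001,"ax":0.0,"ay":0.0,"az":0.0,"grip":15.0},
    {"tx":0.0,"ty":0.0,"tz":0.001,"ax":0.0,"ay":0.0,"az":0.0,"grip":15.0},
  ],
)

```text
time: 16.05
ee_pos: [0.494, -0.0103, 0.0944]
ee_rot: [[-0.038, 0.999, 0.001], [0.999, 0.038, -0.0], [-0.0, 0.001, -1.0]]
wrist_force: [-2.7, -1.6, 9.8]
gripper_width: 0.0271
finger_force: 30.0
```

Run:
```python
from h import *
im,d=cams.camera("scene")
cv2.imwrite("pics/s6.png",cv2.resize(im[120:240,180:340,::-1],(800,600),interpolation=cv2.INTER_CUBIC))
```

```text
(no output)
```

View pics/s6.png

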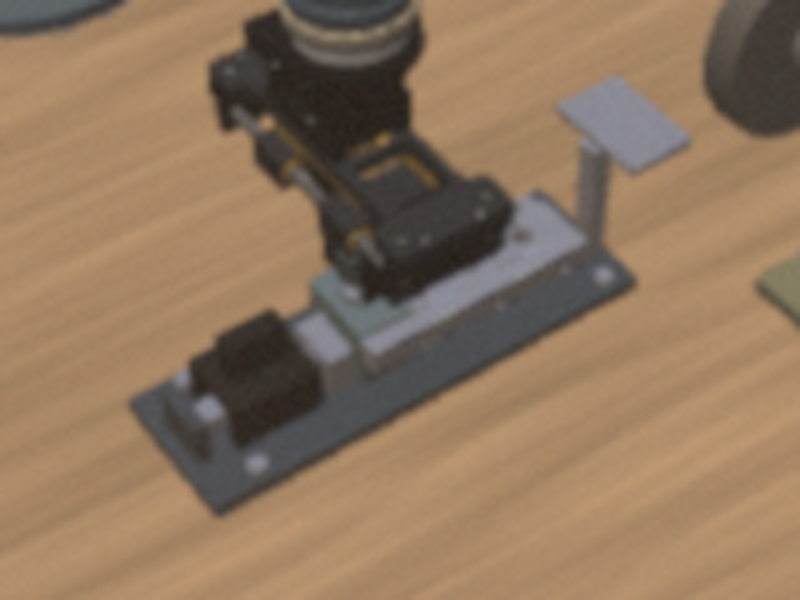

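The block now sits over the next hole at about (360,310), the cap is still at its stop at (260,380), and the knob is gripped with the pin seated. Handing in.

```bash
python3 -c "
from plant import arm
print(arm.close_job())"
```

```text
the job is handed in; nothing more can be done
None
```

The job is handed in, at about 16 s on the robot's clock: the cap was pulled back first until it stopped hard, then the block was slid about 40 mm to the next hole, and the pin is seated there with the knob still gripped; the hand-in returned no verdict.

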